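Release a cell frame from its hold-down finger and slide it to the handover stop

TASK

Free the square white frame in the unloading fixture: first swing the spring-loaded hold-down finger fully up by its lever, so that it stays open, then slide the frame along the channel, without lifting it out, until it lies flat against the stop at the other end. Leave the finger up and do not disturb the test cell, the tape roll or the petri dish standing around the fixture.

Things in the scene. Friction and masses are not known exactly. Their poses are not given: they have to be found in the camera images.
- fixture: Bolted fixture, dark steel base 190x274x10 mm (x -61..129, y -137..137 in its frame). Origin on the worktop under the channel's middle; y along the channel, x away from the robot toward the finger post, z up; yaw within 0.35. Channel floor 10 mm above the worktop; rails 17.5 mm high, inner faces x = +-52.5; steel end stops 24.5 mm high, inner faces y = +126.5 (start bay) and -126.5 (handover bay).
- handover (a point): Point on the channel's floor, 10 mm above the worktop, where the frame's origin is when the frame lies against the handover stop: x = 0, y = -76.5 mm in the fixture's frame.
- cell_frame: Loose square white plastic frame, 100x100x12 mm, 0.18 to 0.35 kg, with a square through-window 58x58 mm in the middle (bars 21 mm). Origin at the centre of its underside, axes parallel to the fixture's. Starts at y = +74.5 mm in the fixture's frame, top 22 mm above the worktop. Shut fingertips let down into the window, nearly to the channel floor, can drag it.
- hold_finger (a joint): Steel hold-down finger, rad, hinge along the fixture's y. About 0: down, pad on the frame's bar toward the handover end (x 10, y 36 mm in the fixture), a lip 9 mm below the frame's top blocks that edge. Grows as it swings up to a stop at 1.55 (upright, clear of the channel). Over-centre spring: below about 0.78 it snaps down, above it swings on up by itself and stays. Arm 102 mm long.
- finger_lever (a point): Middle of the black cross bar (49 mm along the fixture's y, 13 mm thick) on the finger's lever, 70 mm from the hinge. Finger down: 108 mm above the worktop, 30 mm from the hinge toward the channel (leans 0.45 rad). Pushing it some 60 to 70 mm along the fixture's +x with up to about 8 N carries the finger past its centre; fully up, it leans 1.1 rad away from the channel.
- finger_hinge (a point): Middle of the finger's hinge axis, 45 mm above the worktop, at x = 105, y = 36 mm in the fixture's frame; the dark steel post round it is 57 mm high.
- cell_0: Bystander: black round test cell with a red top, 69 mm wide, 83 mm high, beyond the handover end of the fixture. Origin under its centre. Leave alone.
- tape_roll: Bystander: roll of tape lying flat, 106 mm across, 25 mm high, behind the fixture. Origin under its centre. Leave alone.
- petri_0: Bystander: shut petri dish, 60 mm across, 13 mm high, beyond the holding end of the fixture. Origin under its centre. Leave alone.
Mind the look-alikes: they are no part of the job. Of the things like the cell_frame, leave any that is pink; of the rest the larger one is meant.

How it is judged:
By the outcome, as a careful person would: the job done as asked, in the order asked, and still so for the second after the job is handed in, with the robot touching nothing.
It also fails if it takes over 45 s, if anything falls off the work surface, if the arm or the gripper's body presses on something with over 40 N, if the wrist force passes 120 N, or if a joint passes its speed limit or range.

ROBOT

A 7-joint arm with a two-finger parallel gripper is mounted at the origin on a cart in front of the work surface, level with it; the furniture and walls round the work are solid. World frame = base frame: x ahead of the robot, y to its left, z up, the work surface at z = 0. Lengths are in mm, angles in rad, forces in N, time in s.
With the tool pointing down it reaches from about 425 to 825 mm from the base axis. Payload 3.6 kg.
Tool frame: the origin (TCP) lies on the centre line of the jaws, within the pads' length; the fingertips stand arm.tip_reach ahead of it and the grasp point (between the pads) lies 3 mm ahead of it (arm.tip_reach is the distance from the TCP to the fingertips, in mm); z points along the fingers, x is the direction in which the jaws open and shut, and the axes are right-handed (so a half turn about z gives the same grasp; the last joint's range is limited). The gripper opens to 85 mm and grips with 20 to 120 N. Pads are 22 mm wide; open, the fingers measure 114 mm over their backs; the gripper's body (76 mm by 85 mm) begins 54 mm behind the grasp point. The pads swing forward as they close: fully open they stand 13 mm farther back than shut.
Start: joints at [1.196, 0.615, -0.013, 1.423, 0.008, 1.103, -0.04], TCP at [221.55, -611.048, 253.297] pointing down, gripper open.
Joint ranges: [-3.12, 3.12], [-0.3, 2.06], [-1.34, 1.32], [0.26, 2.42], [-1.36, 4.5], [0.01, 1.98], [-2.84, 2.84]. Speed limits (rad/s): [2.79, 2.79, 3.14, 3.14, 3.14, 3.14, 3.14].

INTERFACE

Orientations are given as a 3x3 rotation matrix whose columns are the frame's x, y, z axes.
In Python, from bench import arm, viewer, sign_off gives the robot as it stands.
- The arm moves only by the tool carry_out, never from a script. Its argument "deltas" is one flat list of numbers, 5 for each row, row after row: the gripper's target within -1 to 1 (fully open at 1, half-way at 0, shut at -1), then the shift along the world's x, y, z in m, then the turn about the world's z in rad. In form: [gripper, dx, dy, dz, roll, gripper, dx, dy, dz, roll, ...]. A call has 1 to 8 rows; each row is the pose to reach, as a shift and turn from the pose commanded when the call began; what a row does not reach only later rows make up. A row lasts 1/8 s, in which the tool goes at most 62.5 mm and 10.7 degrees, less where a joint would pass 70% of its speed; a pose out of reach is approached as far as the arm can. A call with a gripper value outside its range is refused whole. The fingers move at their own pace and stop on an object; "squeeze" is the grip in N (left out, the last holds). Time passes only in rows, so rows that repeat a pose let the fingers close. It gives the time, the measured TCP pose, the force and the opening at its end, in the units of the state.
- arm.get_obs(): the state, without advancing time (a new reading comes with each control period).
- viewer.capture(name): name is "side" or "top"; returns (picture, depth): 480x640x3 uint8, blue, green, red; 480x640 float32, mm along the optical axis (not along the pixel's ray), 0 where there is no reading.
- viewer.camera_model(name): a dict with "vfov" (degrees; the focal length in pixels is half the picture's height over the tangent of half this angle, whatever the lens; pixels are square), "cx", "cy" (the principal point, pixels), "rvec" (rotation vector, rad) and "tvec" (3), from world to camera coordinates, as OpenCV has them. Camera axes: x right, y down, z forward; pixel columns grow to the right and rows downward; lengths in mm; the calibration is good to about 2 mm. A picture is of the moment at which its call begins. camera_model takes no time and is no camera call.
- sign_off(): hands the job in, once; it reports no verdict.
The state is a dict: "clock": time; "joint_pos": joint angles; "joint_velocities": joint speeds; "effort": joint torques, N m; "ee_pos": TCP position; "tool_rot": TCP orientation; "contact_force": force on the tool from outside, world axes, zero at the start; "wrist_torque": the same for the moment, N m; "width": opening from 0.0 (shut) to 1.0 (fully open).
Only numpy, scipy, OpenCV 4.12 (cv2) and the standard library are available. Lean on these libraries where they do the work, as an engineer would, in place of code of your own. Each camera call takes 0.05 s, during which the arm holds its last target.

## Working session

There is one attempt and no reset: what is moved stays moved. The work goes in short steps, Python scripts to look and compute and a tool call to move; the robot and the scene stay as the last step left them, time stands still between calls to the robot, and variables do not carry over. Pictures are saved under pics/ and viewed, and the job is handed in when it is done.

Besides the shell and the picture viewer there is one more tool, called after "Request:" as name(argument=value, ...), one argument or row to a line, values as JSON. carry_out: Moves the arm, as the interface text tells. Its arguments: {"type":"object","properties":{"deltas":{"type":"array"},"squeeze":{"type":"number"}},"required":["deltas"]}

```bash
ls; mkdir -p pics; cat > h.py <<'E'
import numpy as np, cv2
from bench import arm, viewer
def cam(n):
    m=viewer.camera_model(n); f=240/np.tan(np.radians(m['vfov'])/2)
    K=np.array([[f,0,m['cx']],[0,f,m['cy']],[0,0,1.]])
    R=cv2.Rodrigues(np.array(m['rvec'],float))[0]; return m,K,R,np.array(m['tvec'],float).ravel()
def unproj(n,u,v,d):
    m,K,R,t=cam(n); p=np.linalg.inv(K)@np.array([u,v,1.])*d
    return R.T@(p-t)
def proj(n,P):
    m,K,R,t=cam(n); return cv2.projectPoints(np.array(P,float).reshape(-1,1,3),np.array(m['rvec'],float),t,K,None)[0].reshape(-1,2)
def atz(n,u,v,z):
    m,K,R,t=cam(n); d=R.T@np.linalg.inv(K)@np.array([u,v,1.]); c=-R.T@t
    return c+d*(z-c[2])/d[2]
E
python3 - <<'E'
from h import *
for n in ('top','side'):
    p,d=viewer.capture(n); cv2.imwrite(f'pics/{n}0.png',p); np.save(f'{n}0.npy',d)
    print(n,viewer.camera_model(n), (d==0).mean())
    m,K,R,t=cam(n); print(-R.T@t)
o=arm.get_obs();print(o); print(arm.tip_reach)
E
```

```text
pics
top {'vfov': 54.26864821470736, 'cx': 315.41770688437293, 'cy': 242.789076072781, 'rvec': array([ 2.11709851, -2.15413812,  0.21678812]), 'tvec': array([-228.5937817 ,  564.73792497,  902.31728412])} 0.0038509114583333334
[ 388.28048299 -216.98166817  993.73927384]
side {'vfov': 43.887169863644864, 'cx': 321.3156145649355, 'cy': 237.71271065516976, 'rvec': array([ 0.25942425, -2.63739662,  1.47828337]), 'tvec': array([ 515.47728777,  268.95402252, 1103.11444954])} 0.022604166666666668
[336.81711579 886.8223182  809.32996711]
{'clock': 0.1, 'joint_pos': array([ 1.19648415,  0.61582534, -0.01264317,  1.42477404,  0.00809106,
        1.10340838, -0.04038105]), 'joint_velocities': array([-3.85486770e-04, -1.60138966e-03,  1.55787264e-03, -5.26944388e-03,
        9.08441970e-05,  1.10455024e-03,  1.11618306e-03]), 'effort': array([ 1.20564477e-03, -4.70387614e+01,  2.60171061e-01, -1.71572024e+01,
        1.00845768e-02,  5.88812720e-03, -8.63278387e-06]), 'ee_pos': array([ 221.35090928, -610.45426455,  252.24028348]), 'tool_rot': array([[ 3.40937127e-01, -9.40085748e-01, -8.13225205e-04],
       [-9.40083124e-01, -3.40938097e-01,  2.22135967e-03],
       [-2.36552803e-03,  7.15530541e-06, -9.99997202e-01]]), 'contact_force': array([-0.60464452,  0.07082792,  0.95495225]), 'wrist_torque': array([-0.01297481,  0.04192662,  0.01211437]), 'width': 0.9956365314408111}
22.0
```

View pics/top0.png

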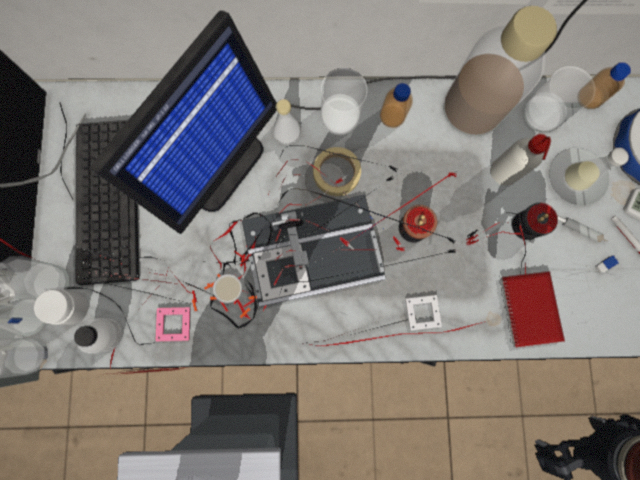

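View pics/side0.png

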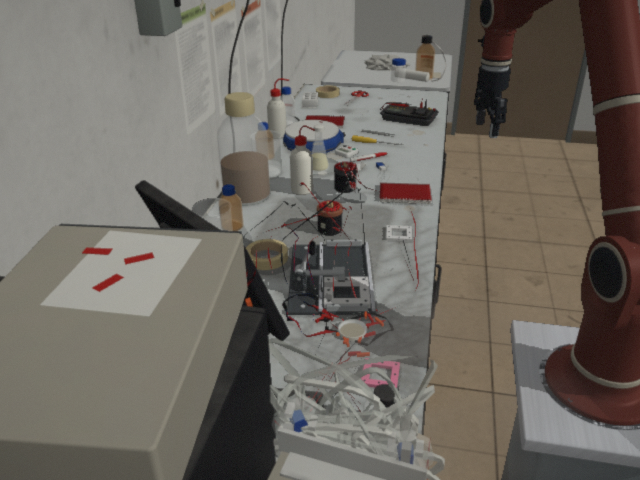

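```bash
python3 - <<'E'
from h import *
p=cv2.imread('pics/top0.png'); c=p[180:345,140:450]; cv2.imwrite('pics/top0c.png',cv2.resize(c[5:160,80:260],None,fx=4.4,fy=3.8*4.4/3.8*0.85,interpolation=cv2.INTER_CUBIC))
c=p[190:312,230:396];cv2.imwrite('pics/top0c.png',cv2.resize(c,None,fx=4.8,fy=4.8,interpolation=cv2.INTER_CUBIC))
s=cv2.imread('pics/side0.png'); c=s[225:345,270:430];cv2.imwrite('pics/side0c.png',cv2.resize(c,None,fx=5,fy=5,interpolation=cv2.INTER_CUBIC))
d=np.load('top0.npy')
for u,v in [(420,220),(340,172),(228,289),(423,312),(172,324),(260,270),(312,300)]:
    print((u,v),unproj('top',u,v,d[v,u]).round(1))
E
```

```text
(420, 220) [ 601.2 -451.2   71.3]
(340, 172) [ 729.1 -297.1    1.3]
(228, 289) [472.9 -55.5  14.7]
(423, 312) [ 418.5 -463.7    0. ]
(172, 324) [403.5  62.   -0.5]
(260, 270) [ 510.7 -122.5   21.5]
(312, 300) [ 447.9 -230.     0.5]
```

View pics/top0c.png

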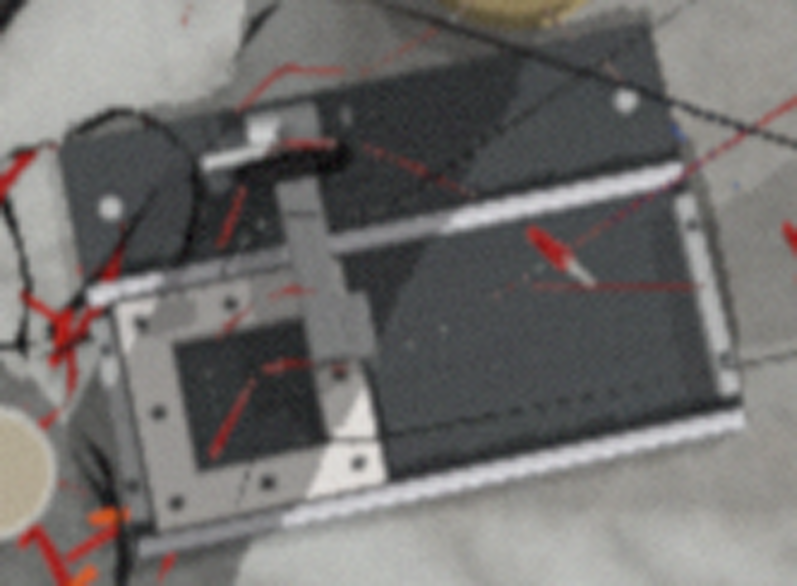

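View pics/side0c.png

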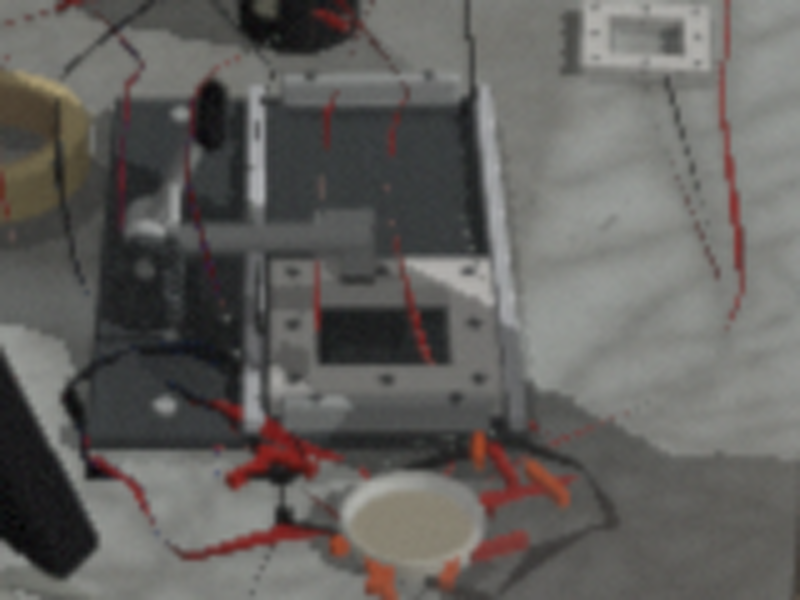

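```bash
cat > fit.py <<'E'
from h import *
from scipy.optimize import least_squares
T=[((129,137,10),(62,148)),((129,-137,10),(648,15)),((50,124.5,22),(115,305)),((-50,124.5,22),(152,530)),((-50,24.5,22),(385,482)),((29,103.5,22),(175,345)),((-29,103.5,22),(200,470)),((-29,45.5,22),(328,440))]
S=[((129,137,10),(93,443)),((129,-137,10),(118,97)),((-50,24.5,22),(487,258)),((50,24.5,22),(272,258)),((-29,45.5,22),(452,306)),((29,103.5,22),(318,365)),((-29,103.5,22),(448,365))]
T=[(a,(b[0]/4.8+230-.4,b[1]/4.8+190-.4)) for a,b in T]; S=[(a,(b[0]/5+270-.4,b[1]/5+225-.4)) for a,b in S]
def w(p,P):
    P=np.array(P,float);c,s=np.cos(p[2]),np.sin(p[2]); return np.c_[p[0]+c*P[:,0]-s*P[:,1],p[1]+s*P[:,0]+c*P[:,1],P[:,2]]
def res(p,sets):
    return np.concatenate([(proj(n,w(p,[a for a,_ in C]))-np.array([b for _,b in C])).ravel() for n,C in sets])
for sets in ([('top',T)],[('side',S)],[('top',T),('side',S)]):
    r=least_squares(res,[560,-200,0],args=(sets,)); print(r.x.round(3), r.fun.round(1))
E
python3 - <<'E'
from fit import *
p=r.x
c,s=np.cos(p[2]),np.sin(p[2])
L=w(p,[(75,36,108),(75,60.5,108),(75,11.5,108),(105,36,45),(105+70*np.sin(1.1),36,45+70*np.cos(1.1)),(0,74.5,10),(0,-76.5,10),(129,36,10)]);print(L.round(1))
for n in('top','side'): print(n,proj(n,L).round(1).tolist())
d=np.load('top0.npy');ds=np.load('side0.npy')
# points high above the fixture
for n,D in(('top',d),('side',ds)):
    pts=[]
    for v in range(190,312):
        for u in range(230,430):
            q=unproj(n,u,v,D[v,u])
            l=np.array([c*(q[0]-p[0])+s*(q[1]-p[1]),-s*(q[0]-p[0])+c*(q[1]-p[1]),q[2]])
            if 85<q[2]<150 and abs(l[0])<140 and abs(l[1])<150: pts.append(np.r_[u,v,l])
    pts=np.array(pts); print(n,len(pts)); print(pts[::max(1,len(pts)//15)].round(0))
E
```

```text
[ 5.22134e+02 -2.40657e+02  2.00000e-01] [-1.3 -0.6  0.3  1.1 -0.1  0.   1.6 -0.   0.5 -0.5 -0.8 -0.8 -0.4  0.3
  0.3  0.5]
[ 5.17340e+02 -2.39798e+02  1.94000e-01] [-1.2 -0.7 -0.1  0.5  0.8  1.   0.1  1.1 -1.  -3.2  0.4  0.7  1.1  0.6]
[ 5.20015e+02 -2.40650e+02  1.96000e-01] [-1.2  0.1  0.6  2.2 -0.1  0.8  1.5  0.8  0.4  0.5 -0.8  0.1 -0.5  1.2
  0.2  1.5 -2.2 -1.1 -1.2  0.2 -0.3  0.6 -1.   0.8 -2.  -3.6 -0.7  0.3
  0.   0.2]
[[ 586.6 -190.7  108. ]
 [ 581.8 -166.7  108. ]
 [ 591.3 -214.8  108. ]
 [ 616.  -184.9   45. ]
 [ 677.2 -172.7   76.8]
 [ 505.5 -167.6   10. ]
 [ 534.9 -315.7   10. ]
 [ 639.5 -180.2   10. ]]
top [[291.1, 224.9], [278.7, 227.5], [303.5, 222.4], [289.1, 217.8], [282.3, 184.9], [282.0, 272.8], [351.6, 257.9], [287.4, 211.0]]
side [[311.3, 248.0], [311.1, 254.1], [311.5, 242.2], [298.5, 271.7], [270.1, 260.1], [345.4, 294.3], [343.6, 257.1], [288.4, 284.4]]Traceback (most recent call last):
  File "<stdin>", line 12, in <module>
  File "h.py", line 8, in unproj
    m,K,R,t=cam(n); p=np.linalg.inv(K)@np.array([u,v,1.])*d
            ~~~^^^
  File "h.py", line 4, in cam
    m=viewer.camera_model(n); f=240/np.tan(np.radians(m['vfov'])/2)
ValueError: time passes only in moves, steps and waits
```

```bash
sed -i 's/^def cam(n):/import functools\n@functools.lru_cache\ndef cam(n):/' h.py; sed -i 's/((-29,45.5,22),(452,306)),//' fit.py; python3 - <<'E'
from fit import *
p=r.x
c,s=np.cos(p[2]),np.sin(p[2])
d=np.load('top0.npy');ds=np.load('side0.npy')
for n,D in(('top',d),('side',ds)):
    pts=[]
    for v in range(190,312):
        for u in range(230,430):
            q=unproj(n,u,v,D[v,u])
            l=np.array([c*(q[0]-p[0])+s*(q[1]-p[1]),-s*(q[0]-p[0])+c*(q[1]-p[1]),q[2]])
            if 60<q[2]<150 and abs(l[0])<125 and abs(l[1])<130: pts.append(np.r_[u,v,l])
    pts=np.array(pts); print(n,len(pts)); print(pts[::max(1,len(pts)//40)].round(0).tolist())
q=np.array([unproj('top',u,v,d[v,u]) for u,v in [(420,218),(422,222),(418,222),(345,152),(328,160)]]);print(q.round(0))
E
```

```text
[ 5.22134e+02 -2.40657e+02  2.00000e-01] [-1.3 -0.6  0.3  1.1 -0.1  0.   1.6 -0.   0.5 -0.5 -0.8 -0.8 -0.4  0.3
  0.3  0.5]
[ 5.18424e+02 -2.41934e+02  2.00000e-01] [-1.1 -1.2 -0.6  0.1  0.5  0.3 -0.2  0.6  0.4  0.1  1.  -0.1]
[ 5.20527e+02 -2.41040e+02  1.98000e-01] [-1.1 -0.   0.6  1.8  0.1  0.7  1.7  0.7  0.6  0.3 -0.6 -0.1 -0.3  1.
  0.5  1.3 -2.3 -1.1 -1.4  0.2 -0.5  0.5 -1.2  0.7 -0.8  0.2 -0.1  0.1]
top 810
[[343.0, 191.0, 119.0, -77.0, 110.0], [323.0, 195.0, 119.0, -37.0, 112.0], [329.0, 197.0, 112.0, -47.0, 113.0], [336.0, 199.0, 105.0, -59.0, 115.0], [344.0, 201.0, 98.0, -74.0, 113.0], [349.0, 203.0, 94.0, -83.0, 109.0], [306.0, 204.0, 108.0, -0.0, 113.0], [349.0, 206.0, 88.0, -82.0, 109.0], [346.0, 208.0, 85.0, -75.0, 108.0], [344.0, 210.0, 82.0, -70.0, 109.0], [373.0, 212.0, 65.0, -124.0, 112.0], [336.0, 216.0, 73.0, -52.0, 113.0], [285.0, 219.0, 97.0, 45.0, 72.0], [280.0, 220.0, 97.0, 56.0, 75.0], [300.0, 220.0, 79.0, 18.0, 113.0], [287.0, 221.0, 84.0, 42.0, 110.0], [328.0, 221.0, 67.0, -35.0, 110.0], [289.0, 222.0, 80.0, 39.0, 113.0], [272.0, 223.0, 94.0, 72.0, 77.0], [
[... 1653 characters left out ...]
, 110.0], [310.0, 248.0, 77.0, 49.0, 116.0], [313.0, 249.0, 71.0, 52.0, 115.0], [321.0, 250.0, 53.0, 46.0, 109.0], [308.0, 252.0, 82.0, 44.0, 102.0], [309.0, 253.0, 80.0, 38.0, 96.0], [310.0, 254.0, 77.0, 56.0, 105.0], [305.0, 256.0, 89.0, 33.0, 85.0], [305.0, 258.0, 89.0, 38.0, 83.0], [304.0, 260.0, 91.0, 42.0, 80.0], [298.0, 262.0, 106.0, 22.0, 62.0], [304.0, 263.0, 91.0, 46.0, 75.0], [294.0, 265.0, 113.0, 50.0, 73.0], [302.0, 266.0, 96.0, 39.0, 63.0], [305.0, 267.0, 89.0, 60.0, 74.0], [305.0, 269.0, 88.0, 70.0, 75.0], [303.0, 272.0, 93.0, 65.0, 64.0], [305.0, 275.0, 89.0, 72.0, 61.0]]
[[ 605. -451.   73.]
 [ 594. -452.   85.]
 [ 597. -446.   73.]
 [ 766. -307.   26.]
 [ 757. -271.    2.]]
```

```bash
python3 - <<'E'
from h import *
for n,(a,b,c,e) in (('top',(150,345,140,460)),('side',(190,345,260,460))):
    D=np.load(n+'0.npy'); m,K,R,t=cam(n)
    v,u=np.mgrid[0:480,0:640]; q=np.linalg.inv(K)@np.stack([u.ravel(),v.ravel(),np.ones(u.size)])*D.ravel()
    W=R.T@(q-t[:,None]); Z=W[2].reshape(480,640)
    im=cv2.applyColorMap(np.clip(Z/130*255,0,255).astype(np.uint8),cv2.COLORMAP_JET)[a:b,c:e]
    im=cv2.resize(im,None,fx=2.5 if n=='top' else 4,fy=2.5 if n=='top' else 3.8,interpolation=cv2.INTER_NEAREST)
    cv2.imwrite(f'pics/h_{n}.png',im)
E
```

```text
(no output)
```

View pics/h_top.png

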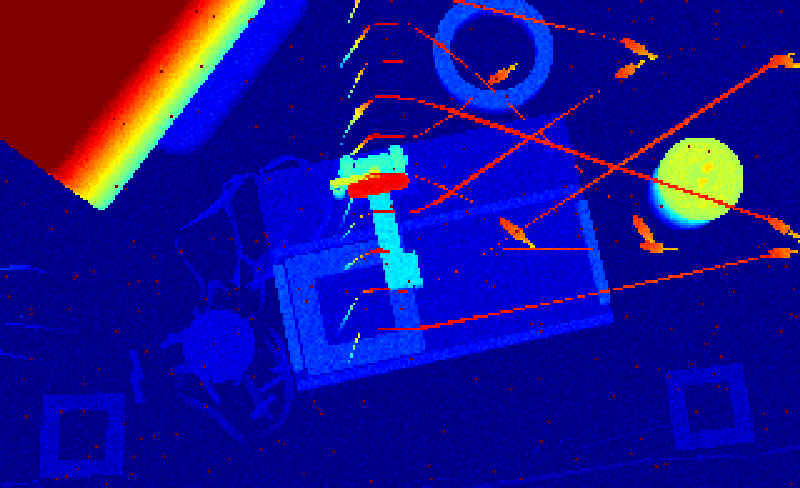

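View pics/h_side.png

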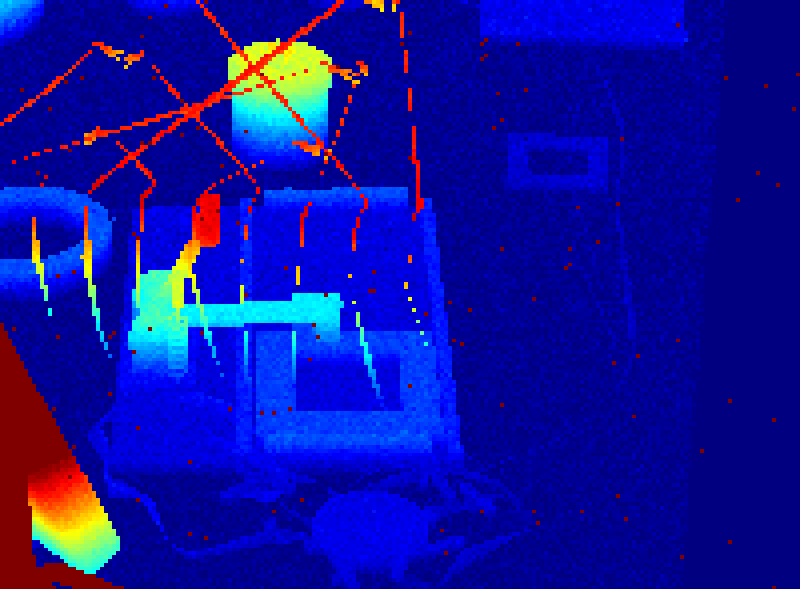

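```bash
python3 - <<'E'
from h import *
D=np.load('top0.npy'); m,K,R,t=cam('top')
v,u=np.mgrid[0:480,0:640]; q=np.linalg.inv(K)@np.stack([u.ravel(),v.ravel(),np.ones(u.size)])*D.ravel()
W=(R.T@(q-t[:,None])).T[D.ravel()>0]
k=(W[:,2]>130)&(W[:,2]<700)
A=W[k]
# tall things near working zone
for x0 in range(300,900,50):
    row=[]
    for y0 in range(-700,100,50):
        s=A[(A[:,0]>=x0)&(A[:,0]<x0+50)&(A[:,1]>=y0)&(A[:,1]<y0+50)]
        row.append(int(np.percentile(s[:,2],95)) if len(s)>8 else 0)
    print(x0,row)
print(arm.get_obs()['ee_pos'])
E
```

```text
300 [0, 0, 0, 0, 0, 0, 0, 0, 0, 0, 0, 0, 0, 0, 0, 0]
350 [0, 0, 0, 0, 0, 0, 0, 0, 0, 0, 0, 0, 0, 0, 0, 0]
400 [0, 0, 0, 0, 0, 0, 0, 0, 0, 0, 0, 0, 0, 0, 0, 0]
450 [0, 0, 0, 0, 0, 0, 0, 0, 0, 0, 0, 0, 0, 0, 0, 0]
500 [0, 0, 0, 0, 0, 0, 0, 0, 0, 0, 0, 0, 0, 0, 0, 0]
550 [0, 0, 0, 0, 0, 0, 0, 0, 0, 0, 0, 0, 0, 0, 0, 0]
600 [0, 0, 0, 0, 0, 0, 0, 0, 0, 0, 0, 0, 0, 0, 187, 282]
650 [208, 206, 0, 0, 0, 0, 0, 0, 0, 0, 0, 0, 0, 163, 256, 291]
700 [207, 171, 0, 0, 0, 0, 0, 0, 0, 0, 0, 0, 138, 228, 290, 292]
750 [0, 0, 0, 0, 0, 0, 0, 0, 0, 0, 0, 0, 202, 289, 292, 0]
800 [220, 298, 291, 208, 0, 0, 0, 0, 0, 0, 0, 177, 273, 292, 288, 0]
850 [233, 302, 301, 220, 0, 0, 0, 0, 0, 0, 0, 248, 291, 290, 0, 0]
[ 221.35090928 -610.45426455  252.24028348]
```

The part meant is the white frame in the fixture (top view (283,270), 100 mm, under the hold-down). The white frame at (423,312) is smaller, and the one at (172,324) is pink. The crop confirms this. The lever bar is seen at top (291,225) and side (312,248), about 110 mm high. I'm moving in above the push point with the fingers shut.

Request:
carry_out(
  deltas=[-1,0.03,0.035,0,0.17,-1,0.07,0.08,0,0.35,-1,0.11,0.127,0,0.53,-1,0.15,0.173,0,0.71,-1,0.19,0.22,0,0.89,-1,0.23,0.266,0,1.07,-1,0.27,0.312,0,1.25,-1,0.31,0.358,0,1.42],
)

```text
clock: 1.1
ee_pos: [532.3, -251.7, 253.0]
tool_rot: [[0.98, 0.201, -0.001], [0.201, -0.98, -0.0], [-0.001, -0.0, -1.0]]
contact_force: [0.0, -0.7, -0.7]
width: 0.0
```

Request:
carry_out(
  deltas=[-1,0.026,0.029,0,0,-1,0.026,0.029,-0.05,0,-1,0.026,0.029,-0.08,0,-1,0.026,0.029,-0.08,0],
)

```text
clock: 1.6
ee_pos: [555.5, -223.7, 170.5]
tool_rot: [[0.981, 0.196, -0.007], [0.196, -0.981, 0.002], [-0.006, -0.003, -1.0]]
contact_force: [-0.4, 0.2, 0.3]
width: 0.002
```

```bash
cat > look.py <<'E'
import sys
from h import *
k=sys.argv[1]
o=arm.get_obs(); print(o['clock'],o['ee_pos'].round(1),o['contact_force'].round(1),o['width'],'ang',np.arctan2(o['tool_rot'][1,0],o['tool_rot'][0,0]).round(3))
p,d=viewer.capture('top'); np.save(f'top{k}.npy',d); a=cv2.resize(p[180:310,220:400],None,fx=4.4,fy=4.4,interpolation=cv2.INTER_CUBIC)
cv2.imwrite(f'pics/t{k}.png',a)
p,d=viewer.capture('side'); np.save(f'side{k}.npy',d); a=cv2.resize(p[190:340,250:450],None,fx=4,fy=4,interpolation=cv2.INTER_CUBIC)
cv2.imwrite(f'pics/s{k}.png',a)
E
python3 look.py 1
```

```text
1.6 [ 555.5 -223.7  170.5] [-0.4  0.2  0.3] 0.0020517702923347706 ang 0.197
```

View pics/t1.png

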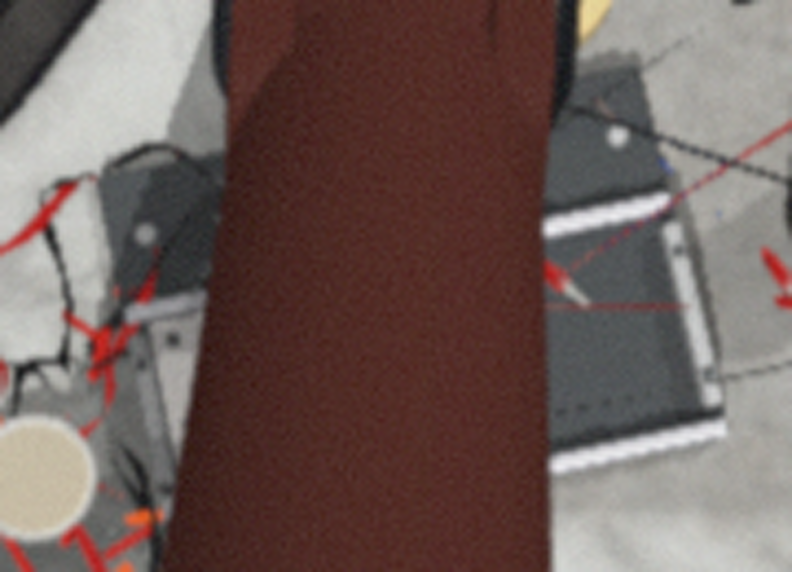

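View pics/s1.png

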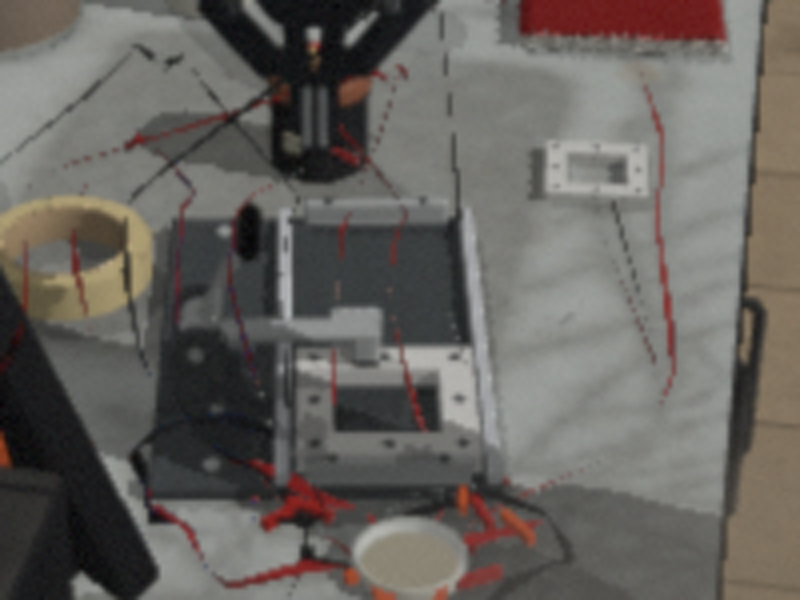

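```bash
cat > grip.py <<'E'
import sys
from h import *
p=np.array([520.5,-241.0,.198]);c,s=np.cos(p[2]),np.sin(p[2])
def local(n,k):
    D=np.load(f'{n}{k}.npy'); m,K,R,t=cam(n)
    v,u=np.mgrid[0:480,0:640]; q=np.linalg.inv(K)@np.stack([u.ravel(),v.ravel(),np.ones(u.size)])*D.ravel()
    W=(R.T@(q-t[:,None])).T; X=W[:,0]-p[0];Y=W[:,1]-p[1]
    return np.c_[c*X+s*Y,-s*X+c*Y,W[:,2],u.ravel(),v.ravel()][D.ravel()>0]
E
python3 - <<'E'
from grip import *
L=local('side',1)
A=L[(L[:,1]>-15)&(L[:,1]<60)&(L[:,0]>-60)&(L[:,0]<140)&(L[:,2]>120)]
for z in range(120,260,8):
    q=A[(A[:,2]>=z)&(A[:,2]<z+8)]
    if len(q)>5: print(z,len(q),'x',np.percentile(q[:,0],[2,50,98]).round(0),'y',np.percentile(q[:,1],[2,50,98]).round(0))
B=L[(L[:,1]>0)&(L[:,1]<70)&(L[:,0]>60)&(L[:,0]<90)&(L[:,2]>98)&(L[:,2]<125)]
print('bar',np.percentile(B[:,:3],[5,50,95],axis=0).round(1))
E
```

```text
120 11 x [-32.  51. 139.] y [17. 45. 55.]
152 10 x [31. 39. 46.] y [15. 18. 22.]
160 41 x [25. 35. 48.] y [13. 18. 24.]
168 36 x [25. 38. 48.] y [11. 18. 23.]
176 44 x [25. 39. 50.] y [13. 18. 24.]
184 43 x [25. 37. 50.] y [ 3. 18. 22.]
192 62 x [10. 35. 63.] y [12. 19. 24.]
200 122 x [ 4. 40. 70.] y [-0. 20. 26.]
208 118 x [-2. 31. 75.] y [-2. 20. 25.]
216 110 x [-7. 43. 82.] y [-3. 21. 28.]
224 128 x [-16.  33.  89.] y [ 4. 22. 30.]
232 163 x [-20.  35.  94.] y [11. 21. 29.]
240 212 x [-22.  38.  96.] y [-1. 19. 29.]
248 161 x [-13.  35.  90.] y [ 6. 20. 32.]
256 168 x [-5. 37. 79.] y [11. 21. 31.]
bar [[ 68.4  17.8 107.5]
 [ 74.8  43.4 114.6]
 [ 81.7  60.  118.6]]
```

Request:
carry_out(
  deltas=[-1,0,-0.002,-0.03,0,-1,0,-0.002,-0.051,0,-1,0,-0.002,-0.051,0],
)

```text
clock: 2.08
ee_pos: [557.5, -226.3, 122.6]
tool_rot: [[0.981, 0.195, -0.0], [0.195, -0.981, 0.0], [-0.0, -0.0, -1.0]]
contact_force: [-0.4, 0.5, -0.2]
width: -0.001
```

Request:
carry_out(
  deltas=[-1,0.01,0.002,0,0,-1,0.02,0.004,0,0,-1,0.03,0.006,0,0,-1,0.04,0.008,0,0],
)

```text
clock: 2.58
ee_pos: [594.8, -224.0, 122.6]
tool_rot: [[0.981, 0.193, -0.007], [0.192, -0.981, -0.009], [-0.009, 0.007, -1.0]]
contact_force: [-5.2, -8.2, 0.3]
width: 0.001
```

```bash
python3 look.py 2
```

```text
2.575 [ 594.8 -224.   122.6] [-5.2 -8.2  0.3] 0.0010829174588551456 ang 0.194
```

View pics/s2.png

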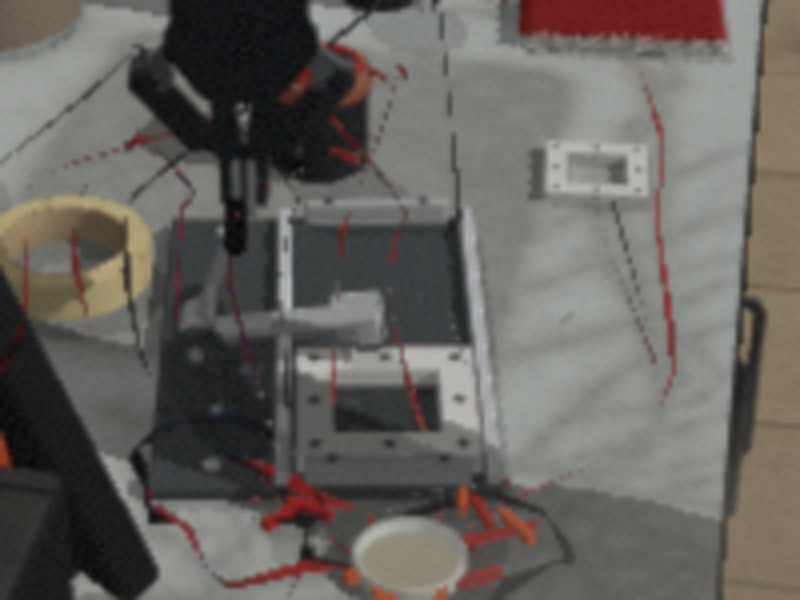

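The bar's end is rounded and the fingertip was slipping off it: −8 N in y and a 6 mm sideways drift. I'm backing off to push closer to the bar's middle.

Request:
carry_out(
  deltas=[-1,-0.02,-0.008,0,0,-1,-0.041,-0.009,0,0,-1,-0.041,0.0,0,0,-1,-0.041,0.001,-0.003,0,-1,-0.041,0.001,-0.003,0],
)

```text
clock: 3.3
ee_pos: [557.8, -216.0, 119.3]
tool_rot: [[0.98, 0.197, 0.001], [0.197, -0.98, 0.001], [0.001, -0.0, -1.0]]
contact_force: [0.6, 0.7, -1.5]
width: -0.004
```

Request:
carry_out(
  deltas=[-1,0.01,0.002,0,0,-1,0.02,0.004,0,0,-1,0.03,0.006,0,0,-1,0.04,0.008,0,0],
)

```text
clock: 3.8
ee_pos: [593.7, -211.3, 119.1]
tool_rot: [[0.981, 0.194, -0.008], [0.194, -0.981, -0.003], [-0.009, 0.001, -1.0]]
contact_force: [-5.2, -1.4, 4.8]
width: -0.005
```

```bash
python3 look.py 3
```

```text
3.8 [ 593.7 -211.3  119.1] [-5.2 -1.4  4.8] -0.005350788321052644 ang 0.195
```

View pics/s3.png

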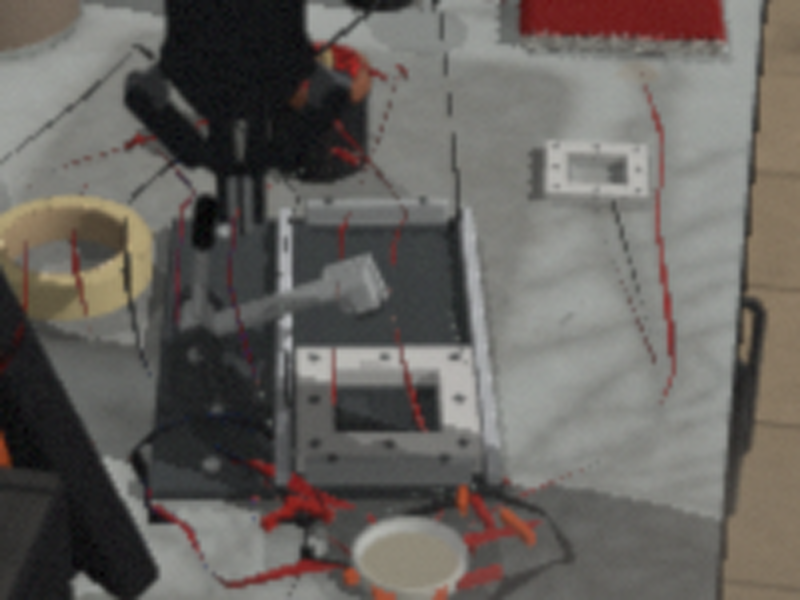

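The lever now yields squarely and the finger is rising, so I'm pushing on.

Request:
carry_out(
  deltas=[-1,0.01,0.002,0,0,-1,0.02,0.004,0,0,-1,0.03,0.006,0,0,-1,0.04,0.008,0,0,-1,0.048,0.01,0,0,-1,0.055,0.011,0,0,-1,0.06,0.012,0,0,-1,0.06,0.012,0,0],
)

```text
clock: 4.9
ee_pos: [657.0, -196.7, 119.3]
tool_rot: [[0.981, 0.196, 0.001], [0.196, -0.981, 0.0], [0.001, -0.0, -1.0]]
contact_force: [-0.6, 0.0, 0.6]
width: 0.001
```

```bash
python3 look.py 4
```

```text
4.9 [ 657.  -196.7  119.3] [-0.6  0.   0.6] 0.001078155026760794 ang 0.197
```

View pics/s4.png

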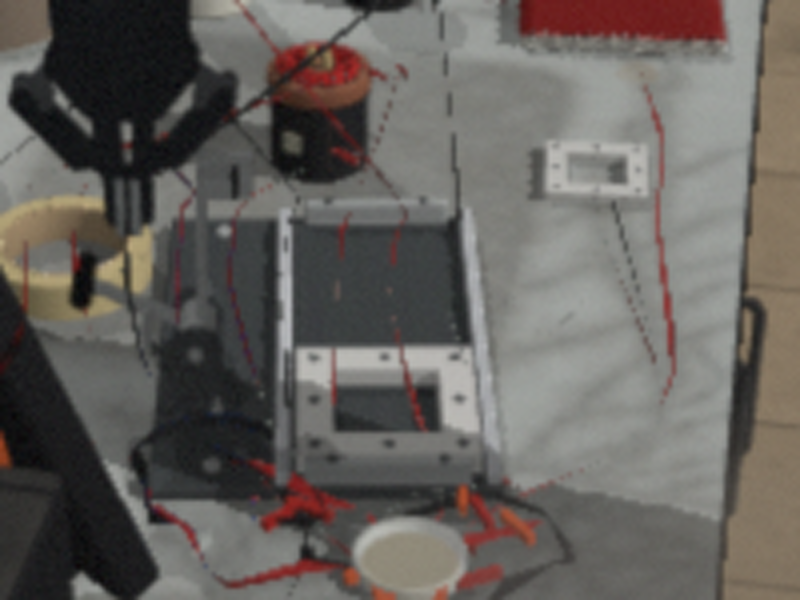

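The finger is fully upright at side-crop (200,130–320) with the lever bar behind at (85,280), and there's no contact force. I'm lifting straight up, then moving over the window.

Request:
carry_out(
  deltas=[-1,0,0,0.05,0,-1,0,0,0.1,0,-1,0,0,0.13,0,-1,-0.04,0.007,0.13,0,-1,-0.09,0.015,0.13,0,-1,-0.14,0.023,0.13,0,-1,-0.15,0.025,0.09,0,-1,-0.15,0.025,0.03,0],
)

```text
clock: 6.0
ee_pos: [507.0, -173.1, 150.8]
tool_rot: [[0.981, 0.194, 0.006], [0.194, -0.981, -0.003], [0.005, 0.004, -1.0]]
contact_force: [1.3, -0.6, -1.2]
width: -0.0
```

Request:
carry_out(
  deltas=[-1,0,0,0,0,-1,0,0,-0.05,0,-1,0,0,-0.085,0,-1,0,0,-0.085,0],
)

```text
clock: 6.5
ee_pos: [506.5, -172.1, 64.3]
tool_rot: [[0.981, 0.196, -0.002], [0.196, -0.981, 0.0], [-0.002, -0.001, -1.0]]
contact_force: [0.0, 0.4, 1.2]
width: -0.001
```

```bash
python3 look.py 5
```

```text
6.5 [ 506.5 -172.1   64.3] [0.  0.4 1.2] -0.0008951720423825598 ang 0.197
```

View pics/s5.png

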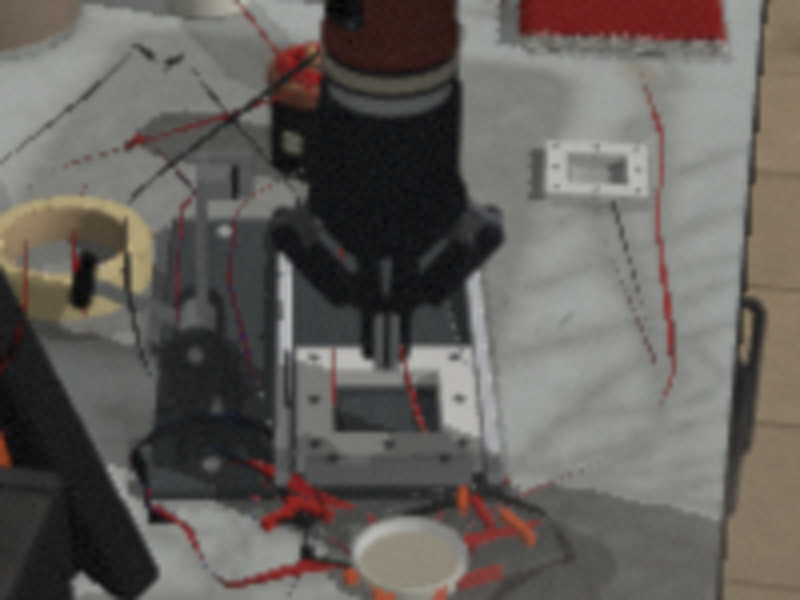

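View pics/t5.png

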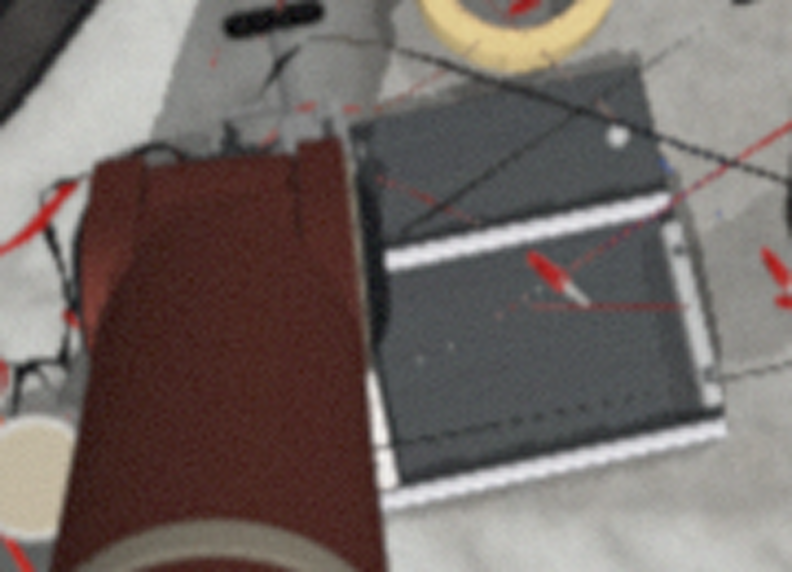

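Request:
carry_out(
  deltas=[-1,0,0,-0.015,0,-1,0,0,-0.028,0,-1,0,0,-0.028,0],
)

```text
clock: 6.98
ee_pos: [505.7, -171.9, 35.3]
tool_rot: [[0.981, 0.196, -0.002], [0.196, -0.981, 0.0], [-0.002, -0.001, -1.0]]
contact_force: [-0.0, 0.1, -0.5]
width: 0.004
```

Request:
carry_out(
  deltas=[-1,0.002,-0.01,0,0,-1,0.004,-0.02,0,0,-1,0.006,-0.03,0,0,-1,0.008,-0.04,0,0],
)

```text
clock: 7.48
ee_pos: [514.7, -212.7, 36.5]
tool_rot: [[0.981, 0.195, 0.0], [0.195, -0.981, 0.0], [0.0, -0.0, -1.0]]
contact_force: [-0.4, 1.7, 1.9]
width: -0.002
```

```bash
python3 look.py 6
```

```text
7.475 [ 514.7 -212.7   36.5] [-0.4  1.7  1.9] -0.001972926594969136 ang 0.197
```

View pics/s6.png

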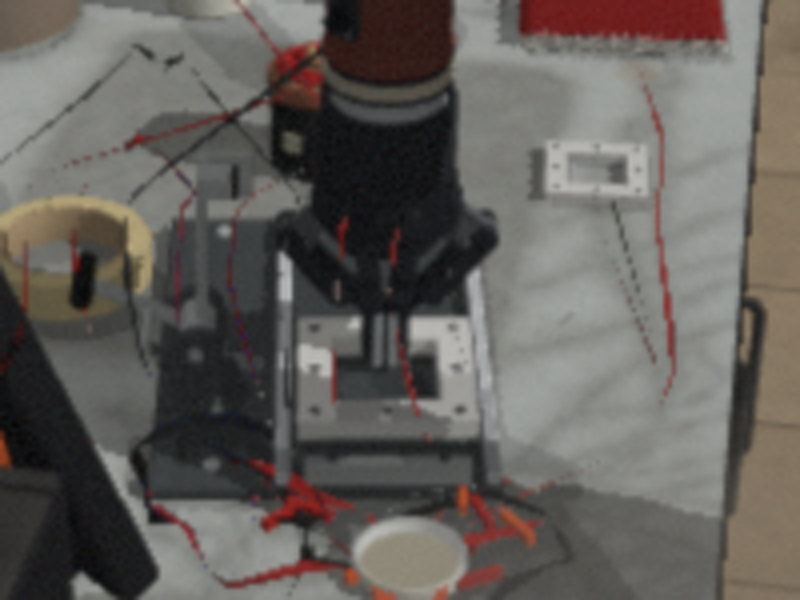

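Request:
carry_out(
  deltas=[-1,0.0028,-0.014,0,0,-1,0.0056,-0.028,0,0,-1,0.0084,-0.042,0,0,-1,0.0112,-0.056,0,0,-1,0.014,-0.07,0,0,-1,0.0168,-0.084,0,0,-1,0.0196,-0.098,0,0,-1,0.022,-0.11,0,0],
)

```text
clock: 8.57
ee_pos: [536.6, -323.1, 36.3]
tool_rot: [[0.981, 0.195, -0.0], [0.195, -0.981, -0.0], [-0.0, 0.0, -1.0]]
contact_force: [-0.1, 1.6, 2.1]
width: -0.0
```

Request:
carry_out(
  deltas=[-1,0.0006,-0.003,0,0,-1,0.0012,-0.006,0,0,-1,0.0014,-0.008,0,0,-1,0.0018,-0.01,0,0],
)

```text
clock: 9.07
ee_pos: [538.3, -331.9, 36.2]
tool_rot: [[0.981, 0.196, -0.0], [0.196, -0.981, 0.0], [-0.0, -0.0, -1.0]]
contact_force: [-0.3, 0.6, -1.4]
width: -0.003
```

```bash
python3 look.py 7
```

```text
9.075 [ 538.3 -331.9   36.2] [-0.3  0.6 -1.4] -0.0026337030401557015 ang 0.198
```

View pics/s7.png

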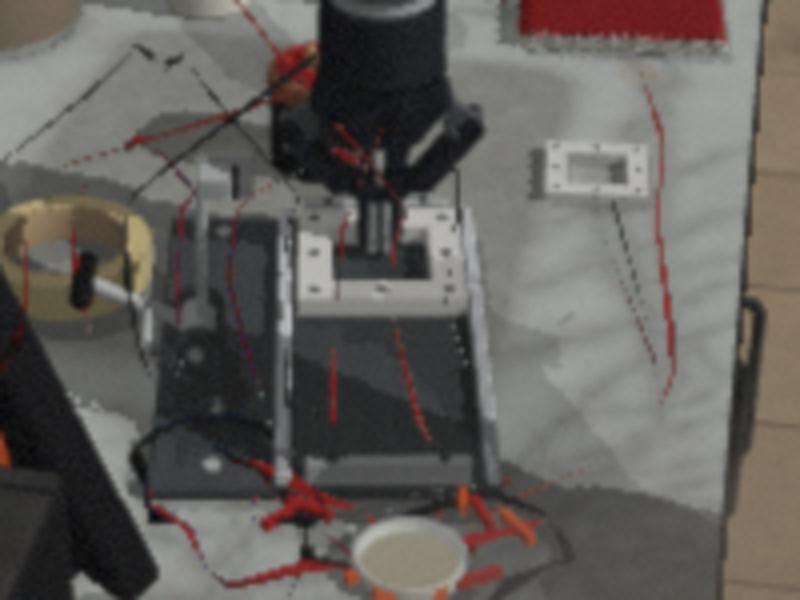

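Request:
carry_out(
  deltas=[-1,0.0004,-0.002,0,0,-1,0.0008,-0.004,0,0,-1,0.0008,-0.004,0,0],
)

```text
clock: 9.55
ee_pos: [538.7, -333.7, 36.2]
tool_rot: [[0.98, 0.197, -0.002], [0.197, -0.98, 0.003], [-0.001, -0.004, -1.0]]
contact_force: [-1.6, 4.6, 2.3]
width: -0.001
```

Request:
carry_out(
  deltas=[-1,0.0004,-0.002,0,0,-1,0.0008,-0.004,0,0,-1,0.0008,-0.004,0,0],
)

```text
clock: 9.93
ee_pos: [538.8, -333.9, 36.2]
tool_rot: [[0.98, 0.199, -0.005], [0.199, -0.98, 0.009], [-0.003, -0.01, -1.0]]
contact_force: [-3.0, 8.9, 4.8]
width: -0.003
```

It's against the stop: 9 N and no further travel. One slightly firmer press to square it, then I'll back off and lift out.

Request:
carry_out(
  deltas=[-1,0.0006,-0.003,0,0,-1,0.0006,-0.003,0,0,-1,-0.0012,0.006,0,0,-1,-0.005,0.024,0,0,-1,-0.005,0.024,0,0,-1,-0.005,0.024,0.03,0,-1,-0.005,0.024,0.08,0,-1,-0.005,0.024,0.14,0],
)

```text
clock: 10.92
ee_pos: [534.4, -318.0, 177.1]
tool_rot: [[0.981, 0.194, -0.001], [0.194, -0.981, -0.001], [-0.001, 0.001, -1.0]]
contact_force: [0.2, -0.8, 0.3]
width: -0.0
```

Request:
carry_out(
  deltas=[-1,0,0,0.06,0,-1,-0.05,-0.03,0.1,0,-1,-0.1,-0.06,0.12,0,-1,-0.13,-0.12,0.12,0,-1,-0.16,-0.18,0.12,0,-1,-0.19,-0.24,0.12,0,-1,-0.19,-0.24,0.12,0],
)

```text
clock: 11.8
ee_pos: [339.1, -562.5, 295.7]
tool_rot: [[0.983, 0.185, -0.003], [0.185, -0.983, -0.004], [-0.004, 0.003, -1.0]]
contact_force: [0.0, -0.3, -0.7]
width: 0.0
```

```bash
python3 look.py 8; python3 - <<'E'
from grip import *
for n in('top','side'):
    L=local(n,8)
    P=cv2.imread
    F=L[(L[:,2]>18)&(L[:,2]<23.5)&(abs(L[:,0])<47)&(L[:,1]>-120)&(L[:,1]<110)]
    print(n,'frame y 1..99',np.percentile(F[:,1],[1,50,99]).round(1),'x',np.percentile(F[:,0],[1,99]).round(1))
    for a,b in((-45,-32),(32,45)):
        q=F[(F[:,0]>a)&(F[:,0]<b)]; print('  rear edge y at x',a,np.percentile(q[:,1],[98]).round(1),'z',np.median(q[:,2]).round(1))
    G=L[(L[:,2]>60)&(L[:,0]>85)&(L[:,0]<125)&(abs(L[:,1]-36)<22)]; print('  finger zmax',np.percentile(G[:,2],98).round(0),'x',np.percentile(G[:,0],[5,95]).round(0))
    for nm,x,y in(('cell',35,-219),):
        q=L[(abs(L[:,0]-x)<45)&(abs(L[:,1]-y)<45)&(L[:,2]>60)&(L[:,2]<90)]; print(nm,np.median(q[:,:3],axis=0).round(0), np.median(local(n,0)[(lambda A:(abs(A[:,0]-x)<45)&(abs(A[:,1]-y)<45)&(A[:,2]>60)&(A[:,2]<90))(local(n,0))][:,:3],axis=0).round(0))
E
```

```text
11.8 [ 339.1 -562.5  295.7] [ 0.  -0.3 -0.7] 0.0002105289542169244 ang 0.186
top frame y 1..99 [-119.4  -64.3  -26. ] x [-46.6  46.6]
  rear edge y at x -45 [-27.2] z 22.0
  rear edge y at x 32 [-27.3] z 22.1
  finger zmax 151.0 x [ 86. 114.]
cell [  37. -220.   73.] [  37. -220.   73.]
side frame y 1..99 [-117.4  -53.1   84.1] x [-45.7  44.9]
  rear edge y at x -45 [-23.6] z 22.1
  rear edge y at x 32 [-24.1] z 22.5
  finger zmax 151.0 x [ 86. 113.]
cell [  29. -206.   74.] [  29. -207.   74.]
```

View pics/s8.png

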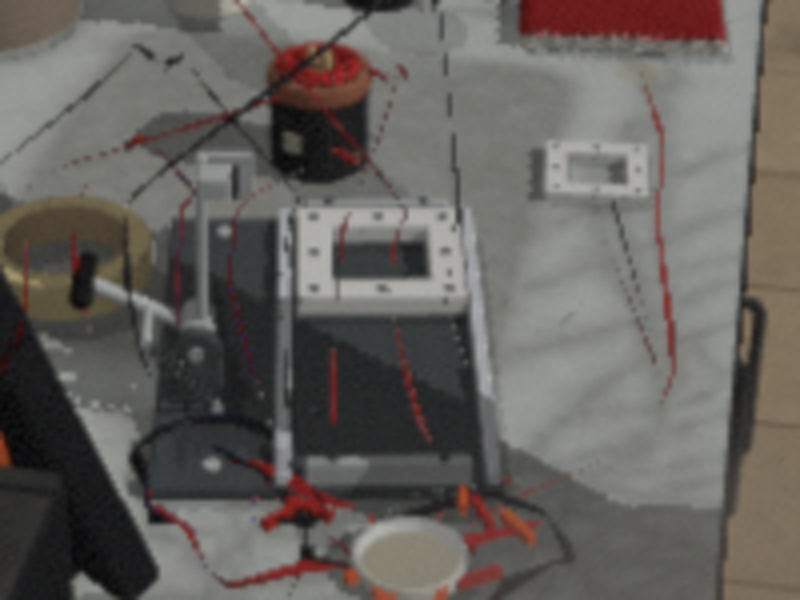

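View pics/t8.png

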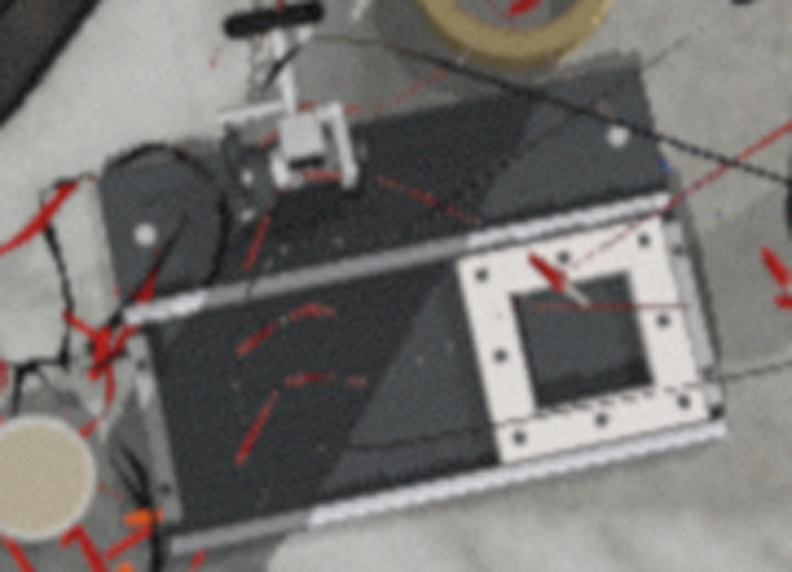

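```bash
python3 -c "
from bench import sign_off; print(sign_off())"
```

```text
the job is handed in; nothing more can be done
None
```

The finger is up and staying open, and the white frame lies flat against the handover stop. I handed the job in with the arm standing clear, at about 11.9 s of the 45 s allowed.

- **Finger:** I pushed the lever bar with the shut fingertips. The first try slipped along the bar's rounded end, so I backed off and pushed nearer its middle. That carried the finger past its centre, and it swung fully upright (top about 151 mm above the worktop). It was still up in the last pictures.
- **Frame:** I lowered the shut fingertips into the window and dragged the frame along the channel with about 2 N. At the stop it moved no further under about 9 N. I then pressed slightly harder to square it, backed off and lifted out.
- **Frame checks:** The frame's top measures 22 mm high, so it is flat in the channel. Its rear edge is level on both sides to within 0.5 mm. The top view puts that edge at −27 mm and the side view at −24 mm, against the nominal −26.5 mm. The two views disagree by 3 mm, about the calibration error.
- **Surroundings:** By depth, the test cell measures the same as before in both views. I compared the tape roll, the petri dish and the small white frame only by eye, and they look unmoved. I did not re-check the pink frame, but the arm never went near it.

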